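# Open the latched gate of the key stock cage

## Task

Open the small barred stock cage on the counter: press its thumb lever down so that the latch bar lifts out of its keeper, and while the lever is held down swing the gate out towards you, then carry the gate open by at least 65 degrees and let go, leaving it standing still with the bar dropped back level. Work gently by feel: do not strain the bar against the keeper, do not fling the gate, and leave the padlocks, tin and other things where they are.

Things in the scene. Friction and masses are not known exactly. Their poses are not given: they have to be found in the camera images.
- gate (a joint): Swing of the cage's front gate about its upright hinge, in rad: 0 is shut, growing as its free end swings out towards the robot (anticlockwise from above), up to 1.6. The gate is 230 mm long, 12 mm thick, its top rail 130 mm above the counter, with 20 mm of air under it. Its hinge is stiff (about 0.06 N m) and it stays where it is left.
- gate_hinge (a point): Point on the gate's hinge axis, 150 mm above the counter. Its axes are the cage's: z up, x from the gate into the cage (square to the shut gate), y along the shut gate from the hinge to the keeper.
- latch_pivot (a point): Centre of the latch's level pivot pin, on top of the gate, 160 mm from the hinge axis and 150 mm above the counter. It swings with the gate and its axes are the gate's: y along the gate away from the hinge, x along the pin, square to the gate, z up.
- latch (a joint): Angle of the one-piece latch (bar + thumb lever) about the pivot pin, in rad: 0 is the bar level at rest, where its weight holds it (about 1 N at the thumb lever lifts it; no spring); grows to at most 0.42 as the thumb lever goes down and the bar's end rises. Keep it raised until the gate is 0.12 rad open, when the bar is past the lip.
- thumb: The thumb lever's upright steel paddle, 12 mm thick (square to the gate), 22 mm wide (along it), top edge 55 mm above the pivot and 75 mm above the gate's top rail, 60 mm from the pivot on the hinge side. Pinch it from above across its 12 mm: it turns a little between the fingers as it goes down, and also serves to pull the gate. Origin at the pivot pin; its axes turn with the latch.
- thumb_grip (a point): Point in the middle of the paddle, 12 mm below its top edge: where to pinch it. At rest it lies 60 mm from the pivot towards the hinge and 43 mm above it. Pressing moves it down on an arc about the pivot, 6 mm per 0.1 rad, and some 4 mm per 0.1 rad along the gate towards the hinge.
- bar: The steel latch bar, 10 mm thick, 12 mm high, running from the pivot 102 mm along the gate away from the hinge; its last 10 mm lie in the keeper. Origin at the pivot pin. It bends, and the job is spoilt, if it is pressed against the keeper or any part of the cage with more than 7 N (12 N at the thumb lever when the bar is on the pad).
- cage: The cage, fixed to the counter, 200 x 300 x 125 mm with barred walls and open top. Origin on the counter under the middle of the shut gate, hinge at y = -130 mm; axes as for gate_hinge. It carries the keeper, a steel C round the bar's end: a lip stands 3.5 mm in front of the bar (robot's side) and a rubber-padded hood is above it, 18 mm over the lip's edge.
- keeper_post (a point): Top of the fixed post that carries the keeper (it does not show the keeper's height). The keeper was set by hand: its lip reaches 4 to 26 mm above the resting bar's underside, so the lever must go down 3 to 17 mm to clear it; only 2 to 3 mm later the bar meets the hood's pad, felt as 4 N or more. No fixed depth serves: press until the pad is felt, stay or ease off 0.7 mm, then pull.
- padlock_in: Brass padlock, 22 x 45 x 68 mm, standing inside the cage. Leave it.
- blank_tin: Closed grey tin of key blanks, 73 x 103 x 50 mm, inside the cage. Leave it.
- padlock_out: Brass padlock like the other, on the counter to the left. Leave it.
- euro_lock: Brass lock cylinder, 66 mm long and 35 mm high, on the counter to the left. Leave it.
- key_tray: Black open tray of keys, 130 x 200 x 30 mm, on the counter to the right. Leave it.
- pin_cup: Steel cup, 70 mm across and 60 mm high, on the counter to the right. Leave it.

How it is judged:
By the outcome, as a careful person would: the job done as asked, in the order asked, and still so for the second after the job is handed in, with the robot touching nothing.
It also fails if it takes over 72 s, if anything falls off the work surface, if the arm or the gripper's body presses on something with over 40 N, if the wrist force passes 120 N, or if a joint passes its speed limit or range.

## Robot

A 7-joint arm with a two-finger parallel gripper is mounted at the origin on the work surface. World frame = base frame: x ahead of the robot, y to its left, z up, the work surface at z = 0. Lengths are in mm, angles in rad, forces in N, time in s.
With the tool pointing down it reaches from about 400 to 875 mm from the base axis. Payload 4.4 kg.
Tool frame: the origin (TCP) lies midway between the tips of the shut fingers; the grasp point (between the pads) lies ctrl.grip_depth behind it (ctrl.grip_depth is the distance from the TCP to the grasp point, in mm); z points along the fingers, y is the line along which they close (so a half turn about z gives the same grasp; the last joint's range is limited). The gripper opens to 85 mm and grips with 20 to 120 N. Pads are 22 mm wide; open, the fingers measure 114 mm over their backs; the gripper's body (76 mm by 85 mm) begins 54 mm behind the grasp point. The pads swing forward as they close: fully open they stand 13 mm farther back than shut.
Start: joints at [1.122, 0.628, 0.038, 1.517, -0.027, 0.996, -0.02], TCP at [242.816, -602.958, 231.313] pointing down, gripper open.
Joint ranges: [-3.06, 3.06], [-0.37, 2.12], [-1.25, 1.32], [0.18, 2.47], [-1.1, 4.24], [0.23, 1.98], [-2.94, 2.94]. Speed limits (rad/s): [2.57, 2.57, 3.14, 3.14, 3.14, 3.14, 3.14].

## Interface

Orientations are given as [roll, pitch, yaw] about the fixed x, y, z axes, in that order (R = Rz(yaw) Ry(pitch) Rx(roll)).
In Python, from cell import ctrl gives the robot as it stands.
- The arm moves only by the tool carry_out, never from a script. Its argument "deltas" is one flat list of numbers, 7 for each row, row after row: the turn, a rotation vector about the tool's x, y, z in degrees, then the shift along the tool's x, y, z in m, then the closure, from -1 (fully open) to 1 (shut). In form: [wx, wy, wz, dx, dy, dz, claw, wx, wy, wz, dx, dy, dz, claw, ...]. A call has 1 to 12 rows; each row shifts and turns the commanded pose from where the row before left it, along the tool's axes as they then stand; what a row does not reach is not made up. A row lasts 1/8 s, in which the tool goes at most 62.5 mm and 10.7 degrees, less where a joint would pass 70% of its speed; a pose out of reach is approached as far as the arm can. A call with a gripper value outside its range is refused whole. The fingers move at their own pace and stop on an object; the grip force is fixed at half the most. Time passes only in rows, so rows that do not move let the fingers close. It gives the time, the measured TCP pose, the force, the opening and the grip force at its end, in the units of the state.
- ctrl.read_state(): the state, without advancing time (a new reading comes with each control period).
- ctrl.get_image(name): name is "scene" or "top" or "wrist"; returns the picture (480x640x3 uint8, red, green, blue); there is no depth.
- ctrl.calibration(name): a dict with "mtx" (3x3 intrinsics, pixels), "R" (3x3) and "t" (3): a world point X has camera coordinates R X + t. Camera axes: x right, y down, z forward; pixel columns grow to the right and rows downward; lengths in mm; the calibration is good to about 2 mm. A picture is of the moment at which its call begins: read the wrist's pose just before it. calibration takes no time and is no camera call; for the wrist camera it gives the pose at the moment of the call.
- ctrl.finish_job(): hands the job in; it is judged then, once.
The state is a dict: "clock": time; "qpos": joint angles; "qd": joint speeds; "tau": joint torques, N m; "eef_pos": TCP position; "tool_rot": TCP orientation; "force": force on the tool from outside, world axes, zero at the start; "torque": the same for the moment, N m; "width": finger opening in mm; "gripper_force": force on a finger pad.
Only numpy, scipy, OpenCV 4.12 (cv2) and the standard library are available. Lean on these libraries where they do the work, as an engineer would, in place of code of your own. Each camera call takes 0.05 s, during which the arm holds its last target. There are 200 camera calls.

## Working session

There is one attempt and no reset: what is moved stays moved. The work goes in short steps, Python scripts to look and compute and a tool call to move; the robot and the scene stay as the last step left them, time stands still between calls to the robot, and variables do not carry over. Pictures are saved under pics/ and viewed, at most 10 in all, crops included, and the job is handed in when it is done.

Besides the shell and the picture viewer there is one more tool, called after "Emit:" as name(argument=value, ...), one argument or row to a line, values as JSON. carry_out: Moves the arm, as the interface text tells. Its arguments: {"type":"object","properties":{"deltas":{"type":"array"}},"required":["deltas"]}

```bash
mkdir -p pics
python3 - <<'E'
from cell import ctrl
import cv2,numpy as np
for n in ("scene","top"):
    im=ctrl.get_image(n); cv2.imwrite(f"pics/{n}0.png",im[:,:,::-1])
    c=ctrl.calibration(n); print(n,np.round(c["mtx"],1).tolist(),np.round(c["R"],3).tolist(),np.round(c["t"],1).tolist())
s=ctrl.read_state(); print({k:np.round(v,3).tolist() for k,v in s.items()}, ctrl.grip_depth)
E
```

```text
scene [[462.5, 0.0, 319.3], [0.0, 462.5, 239.5], [0.0, 0.0, 1.0]] [[0.464, 0.886, 0.017], [0.648, -0.326, -0.689], [-0.604, 0.331, -0.725]] [-262.2, -296.5, 1486.6]
top [[517.6, 0.0, 313.1], [0.0, 517.6, 248.3], [0.0, 0.0, 1.0]] [[-0.013, -1.0, -0.003], [-0.991, 0.014, -0.136], [0.136, 0.001, -0.991]] [-17.1, 603.7, 1487.6]
{'clock': 0.1, 'qpos': [1.122, 0.629, 0.038, 1.518, -0.027, 0.996, -0.02], 'qd': [-0.001, -0.001, -0.002, -0.003, 0.002, -0.001, 0.0], 'tau': [0.004, -56.453, 1.231, -19.397, 0.011, 0.005, 0.0], 'eef_pos': [242.603, -602.426, 230.501], 'tool_rot': [-3.14, 0.0, 0.383], 'force': [-0.484, -0.658, -0.244], 'torque': [-0.041, 0.001, 0.029], 'gripper_force': 0.0, 'width': 85.772} 18.700000000000003
```

View pics/scene0.png

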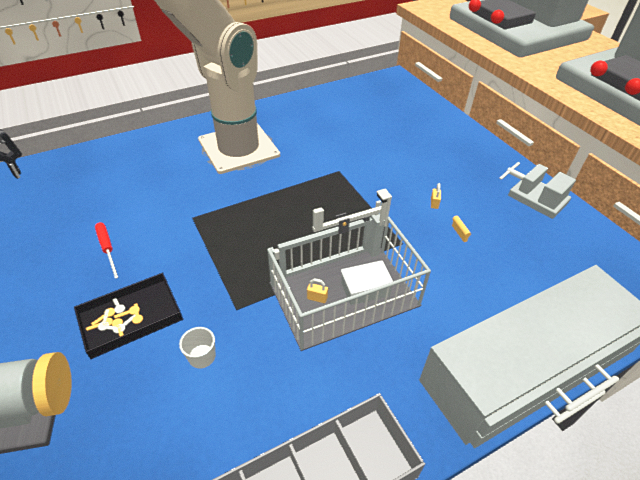

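View pics/top0.png

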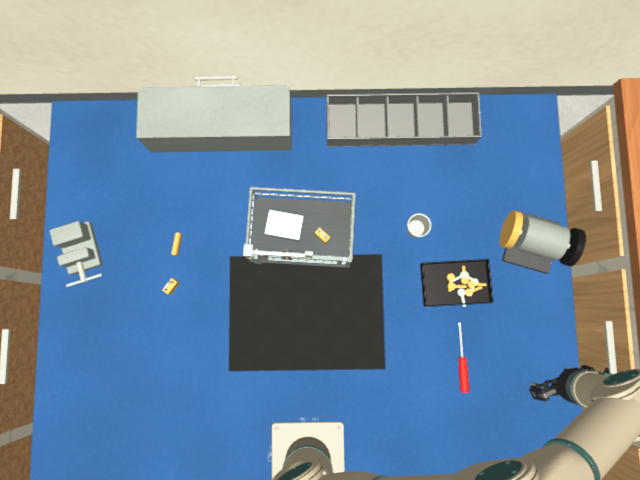

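The scene image shows the keeper post at about (384,195), the paddle at (318,215) and the pivot at (344,226). In the top image, the gate runs from the keeper at (248,250) to the hinge at (350,260). I'll zoom in on both.

Run:
```python
import cv2,numpy as np
a=cv2.imread("pics/scene0.png")[180:310,260:440]; b=cv2.imread("pics/top0.png")[180:280,235:370]
a=cv2.resize(a,None,fx=4.4,fy=4.4,interpolation=cv2.INTER_CUBIC);b=cv2.resize(b,None,fx=5.5,fy=5.5,interpolation=cv2.INTER_CUBIC)
cv2.imwrite("pics/a.png",a);cv2.imwrite("pics/b.png",b)
```

```text
(no output)
```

View pics/a.png

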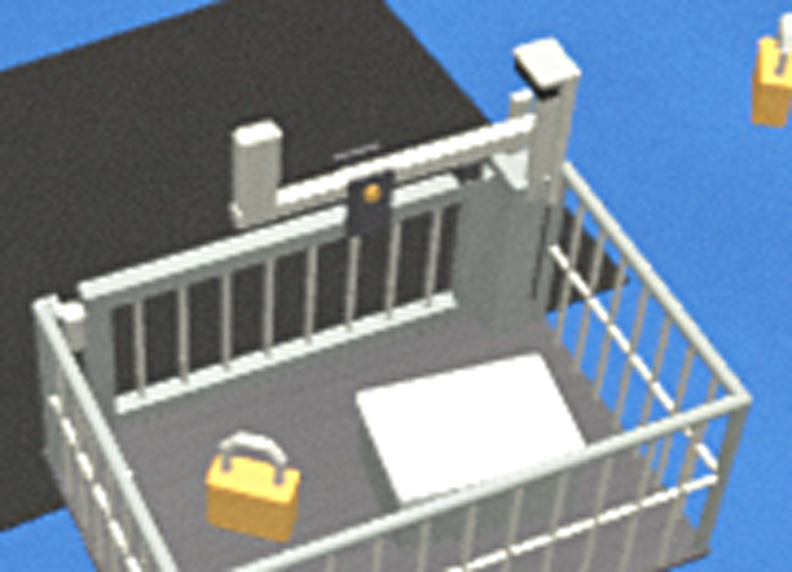

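View pics/b.png

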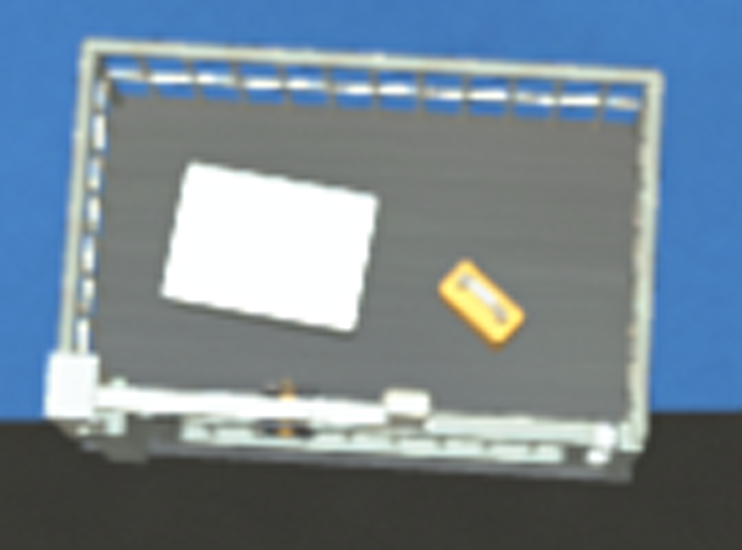

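```bash
cat > h.py <<'E'
from cell import ctrl
import cv2,numpy as np
def ray(n,uv,z,c=None):
    c=c or ctrl.calibration(n); R,t=np.array(c["R"]),np.array(c["t"])
    d=R.T@np.linalg.inv(c["mtx"])@np.array([uv[0],uv[1],1.]); o=-R.T@t
    return o+d*(z-o[2])/d[2]
E
python3 - <<'E'
from h import *
B=lambda x,y:((x+.5)/5.5-.5+235,(y+.5)/5.5-.5+180)
A=lambda x,y:((x+.5)/4.4-.5+260,(y+.5)/4.4-.5+180)
P=lambda s,n,uv,z:print(s,ray(n,uv,z).round(1))
P("pad top T","top",B(407,393),205);P("pad top S","scene",A(257,132),205)
P("piv T","top",B(288,403),150);
for s,b in(("BL",(90,47)),("BR",(657,78)),("FR",(640,445)),("postT",(73,370))):
    P(s,"top",B(*b),125 if s!="postT" else 205)
P("BR S","scene",A(745,398),125);P("FL S","scene",A(568,170),125);P("FR S","scene",A(45,300),125)
P("postS185","scene",A(548,65),205)
P("bar T l","top",B(120,397),150);P("bar T r","top",B(380,409),150)
P("gate S","scene",A(85,288),130);P("gate S2","scene",A(455,187),130)
P("bar bl","scene",A(283,207),150);P("bar br","scene",A(530,137),150)
E
```

```text
pad top T [573.7 -13.6 205. ]
pad top S [571.8 -10.6 205. ]
piv T [576.8  46.3 150. ]
BL [766.5 148.5 125. ]
BR [ 746.1 -143.4  125. ]
FR [ 556.2 -130.3  125. ]
postT [587.  146.3 205. ]
BR S [768.4 154.  125. ]
FL S [596.7 165.7 125. ]
FR S [ 557.7 -121.6  125. ]
postS185 [593.4 143.8 205. ]
bar T l [580.9 129.9 150. ]
bar T r [5.731e+02 5.000e-01 1.500e+02]
gate S [ 563.5 -102.   130. ]
gate S2 [584.9 101.6 130. ]
bar bl [574.8   3.6 150. ]
bar br [587.1 144.4 150. ]
```

Emit:
carry_out(
  deltas=[0, 0, 0, 0.02, -0.016, -0.005, -1, 0, 0, 0, 0.044, -0.0355, -0.007, -1, 0, 0, 0, 0.046, -0.037, -0.007, -1, 0, 0, 0, 0.046, -0.037, -0.007, -1, 0, 0, 0, 0.046, -0.037, -0.007, -1, 0, 0, 0, 0.046, -0.037, -0.007, -1, 0, 0, 0, 0.046, -0.037, -0.007, -1, 0, 0, 0, 0.046, -0.037, -0.007, -1, 0, 0, 0, 0.046, -0.037, -0.007, -1, 0, 0, 0, 0.046, -0.037, -0.007, -1, 0, 0, 0, 0.046, -0.037, -0.007, -1, 0, 0, 0, 0.046, -0.037, -0.007, -1],
)

```text
clock: 1.6
eef_pos: [572.0, -14.6, 313.3]
tool_rot: [3.141, 0.001, 0.383]
force: [0.7, 0.3, 0.3]
width: 85.7
gripper_force: 0.0
```

Emit:
carry_out(
  deltas=[0, 0, -5, 0.02, -0.016, 0, -1, 0, 0, -10, 0, 0, 0, -1, 0, 0, -10, 0, 0, 0, -1, 0, 0, -10, 0, 0, 0, -1, 0, 0, -10, 0, 0, 0, -1, 0, 0, -10, 0, 0, 0, -1, 0, 0, -6, 0, 0, 0, -1, 0, 0, -3, 0, 0, 0, -1, 0, 0, 0, 0, 0, 0, -1],
)

```text
clock: 2.72
eef_pos: [583.8, 5.9, 312.9]
tool_rot: [-3.141, 0.0, 1.499]
force: [0.1, -0.5, 0.0]
width: 85.3
gripper_force: 0.0
```

Run:
```python
from h import *
s=ctrl.read_state(); c=ctrl.calibration("wrist"); im=ctrl.get_image("wrist")
cv2.imwrite("pics/w1.png",im[:,:,::-1])
import pickle; pickle.dump(c,open("w1.pkl","wb"))
R,t=np.array(c["R"]),np.array(c["t"])
print(s["eef_pos"],s["tool_rot"],s["force"],np.round(s["qpos"],2),"cam",-R.T@t,R[2])
for X in ([572.5,-12,205],[578,46,150],[565.5,-112,150],[590,145,205]):
    p=c["mtx"]@(R@np.array(X)+t); print(X,p[:2]/p[2])
```

```text
[583.75497164   5.87517955 312.91649619] [-3.14068590e+00  4.25189344e-05  1.49900083e+00] [ 0.1201892  -0.52656607  0.01880208] [ 0.17  0.47 -0.34  1.59  0.17  1.11 -0.29] cam [589.32549304  84.16013199 456.36721494] [-0.02223077 -0.30645614 -0.95162515]
[572.5, -12, 205] [308.76586797 254.07995946]
[578, 46, 150] [311.92794619 166.05048944]
[565.5, -112, 150] [312.0027968  329.46592413]
[590, 145, 205] [316.21014701  13.54242223]
```

View pics/w1.png

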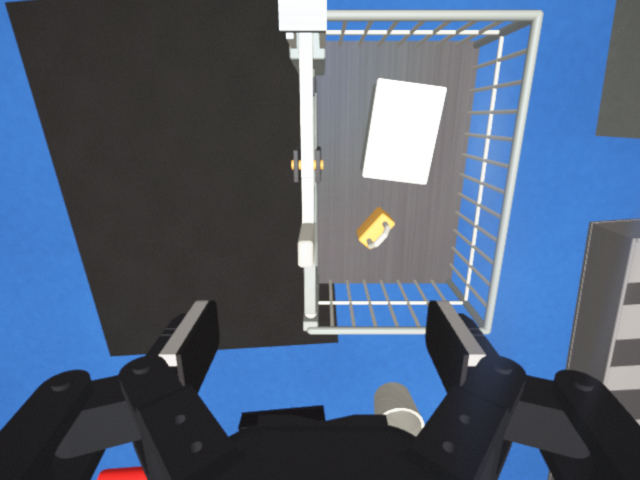

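The wrist view shows the paddle top at about (306,252), the pivot pin at (307,165) and the post top at (302,15), close to where I predicted them.

Run:
```python
from h import *
import pickle
c=pickle.load(open("w1.pkl","rb")); im=cv2.imread("pics/w1.png"); g=cv2.cvtColor(im,cv2.COLOR_BGR2GRAY)
for r in (60,100,130,190,210,246,252,258): print(r,g[r,294:322].tolist())
print(g[215:275,307].tolist())
for uv,z in(((306,252),205),((307.3,165),150)): print(ray("wrist",uv,z,c).round(1))
```

```text
60 [100, 100, 102, 101, 122, 227, 253, 254, 254, 254, 254, 254, 254, 254, 254, 254, 254, 252, 208, 116, 102, 101, 101, 102, 101, 103, 103, 100]
100 [54, 55, 54, 53, 54, 97, 233, 254, 254, 254, 254, 254, 254, 254, 254, 254, 254, 254, 236, 190, 172, 175, 155, 125, 128, 127, 129, 131]
130 [56, 54, 57, 54, 55, 73, 178, 250, 254, 254, 254, 254, 254, 254, 254, 254, 255, 254, 245, 206, 185, 189, 167, 127, 128, 129, 128, 132]
190 [53, 55, 55, 54, 55, 57, 68, 159, 247, 254, 254, 254, 254, 254, 254, 254, 254, 254, 252, 227, 178, 187, 165, 130, 124, 128, 129, 129]
210 [53, 54, 54, 54, 55, 54, 52, 96, 232, 253, 254, 254, 254, 254, 254, 254, 254, 254, 251, 230, 190, 194, 175, 140, 125, 127, 130, 127]
246 [53, 54, 63, 121, 210, 243, 250, 253, 253, 253, 254, 253, 253, 253, 253, 252, 250, 245, 226, 174, 159, 170, 176, 156, 130, 127, 128, 128]
252 [54, 52, 59, 110, 210, 244, 251, 253, 253, 253, 253, 253, 253, 253, 252, 251, 249, 242, 224, 176, 179, 186, 178, 158, 129, 127, 128, 129]
258 [56, 57, 59, 102, 211, 246, 251, 253, 253, 253, 253, 253, 253, 252, 252, 252, 250, 244, 228, 190, 191, 189, 180, 158, 128, 125, 128, 127]
[254, 254, 254, 254, 254, 254, 254, 236, 176, 154, 152, 155, 154, 154, 155, 154, 156, 156, 154, 156, 156, 157, 155, 157, 157, 189, 232, 246, 250, 253, 253, 253, 253, 253, 253, 252, 252, 253, 253, 253, 253, 253, 253, 252, 252, 253, 253, 253, 253, 252, 249, 243, 237, 236, 235, 235, 235, 235, 235, 235]
[570.6 -10.2 205. ]
[574.2  47.2 150. ]
```

Run:
```python
from h import *
import pickle
c=pickle.load(open("w1.pkl","rb"))
b=[ray("wrist",uv,156,c) for uv in((305.7,60),(306.3,100),(306.6,130),(307.2,190),(307.6,210))]
p=ray("wrist",(305.3,253),205,c); print(np.round(b,1),p)
k=np.polyfit([q[1] for q in b],[q[0] for q in b],1); print("slope",k, "bar line x at paddle",np.polyval(k,p[1]),"hinge",np.polyval(k,p[1]-99.8),p[1]-99.8)
```

```text
[[579.8 126.6 156. ]
 [577.9  98.2 156. ]
 [576.2  75.6 156. ]
 [572.7  27.1 156. ]
 [571.5   9.7 156. ]] [569.98758317 -10.95629683 205.        ]
slope [7.16922303e-02 5.70795736e+02] bar line x at paddle 570.0102550150995 hinge 562.8553704312878 -110.75629682925039
```

Emit:
carry_out(
  deltas=[0, 0, 0, -0.009, -0.0063, 0, -1, 0, 0, 0, -0.0088, -0.0063, 0, -1, 0, 0, 0, 0, 0, 0.012, -1, 0, 0, 0, 0, 0, 0.02, -1, 0, 0, 0, 0, 0, 0.02, -1, 0, 0, 0, 0, 0, 0.02, -1, 0, 0, 0, 0, 0, 0.02, -1, 0, 0, 0, 0, 0, 0.02, -1, 0, 0, 0, 0, 0, 0.015, -1, 0, 0, 0, 0, 0, 0.008, -1, 0, 0, 0, 0, 0, 0.0035, -1, 0, 0, 0, 0, 0, 0, -1],
)

```text
clock: 4.28
eef_pos: [570.5, -10.7, 175.0]
tool_rot: [3.141, -0.0, 1.5]
force: [-0.5, 0.5, 0.2]
width: 85.4
gripper_force: 0.0
```

Run:
```python
from h import *
im=ctrl.get_image("wrist"); cv2.imwrite("pics/w2.png",im[:,:,::-1])
s=ctrl.read_state(); print(s["eef_pos"],s["tool_rot"],s["force"])
```

```text
[570.61314332 -10.76448909 175.29414019] [ 3.14056053e+00 -7.77340565e-05  1.49975913e+00] [-0.2962073  -0.27536247  0.48500108]
```

View pics/w2.png

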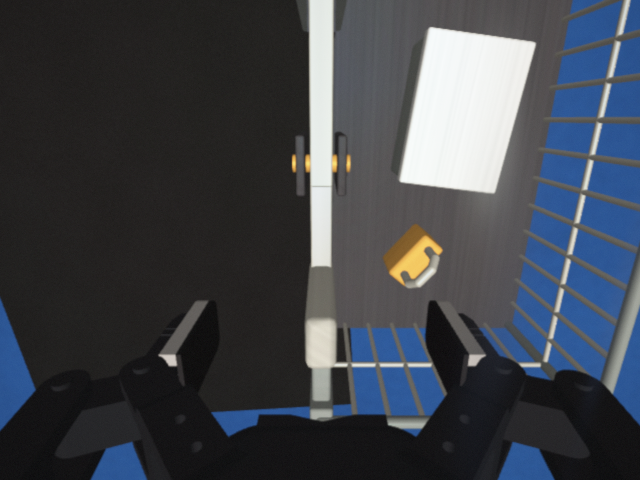

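The paddle (col 321) is centred between the pads (midpoint col 322), and its rows match theirs. Closing now.

Emit:
carry_out(
  deltas=[0, 0, 0, 0, 0, 0.0, -0.4, 0, 0, 0, 0, 0, 0, 0, 0, 0, 0, 0, 0, 0, 0.3, 0, 0, 0, 0, 0, 0, 0.5, 0, 0, 0, 0, 0, 0, 0.7, 0, 0, 0, 0, 0, 0, 1, 0, 0, 0, 0, 0, 0, 1, 0, 0, 0, 0, 0, 0, 1, 0, 0, 0, 0, 0, 0, 1],
)

```text
clock: 5.45
eef_pos: [570.0, -10.8, 174.9]
tool_rot: [-3.141, 0.0, 1.5]
force: [-1.9, -0.8, 3.1]
width: 11.0
gripper_force: 59.6
```

Emit:
carry_out(
  deltas=[0, 0, 0, 0, 0, 0, 1, 0, 0, 0, 0, 0, 0, 1],
)

```text
clock: 5.7
eef_pos: [570.0, -10.8, 174.9]
tool_rot: [-3.141, 0.0, 1.5]
force: [-3.1, 0.0, 3.5]
width: 11.0
gripper_force: 59.7
```

Emit:
carry_out(
  deltas=[0, 0, 0, -0.0003, 0, 0.0005, 1, 0, 0, 0, -0.0004, 0, 0.0005, 1, 0, 0, 0, 0, 0, 0, 1],
)

```text
clock: 6.08
eef_pos: [570.0, -11.1, 174.5]
tool_rot: [-3.142, -0.0, 1.5]
force: [-3.4, 0.3, 9.1]
width: 10.8
gripper_force: 60.4
```

Emit:
carry_out(
  deltas=[0, 0, 0, -0.0003, 0, 0.0005, 1, 0, 0, 0, -0.0004, 0, 0.0005, 1, 0, 0, 0, 0, 0, 0, 1],
)

```text
clock: 6.45
eef_pos: [570.1, -11.3, 174.1]
tool_rot: [3.141, -0.001, 1.5]
force: [-5.5, 0.6, 13.1]
width: 11.3
gripper_force: 61.1
```

Run:
```python
from h import *
im=ctrl.get_image("wrist"); cv2.imwrite("pics/w3.png",im[:,:,::-1])
s=ctrl.read_state(); print(s["eef_pos"],s["tool_rot"],s["force"],s["torque"])
a=cv2.imread("pics/w2.png")[0:400,250:400];b=cv2.imread("pics/w3.png")[0:400,250:400]
cv2.imwrite("pics/cmp.png",cv2.resize(np.hstack([a,b]),None,fx=1.5,fy=1.5))
```

```text
[570.06580936 -11.29461811 174.17350692] [ 3.14112422e+00 -1.03396313e-03  1.49963875e+00] [-6.0621641   0.2427699  14.34901402] [0.78325864 1.20636478 0.04808858]
```

View pics/cmp.png

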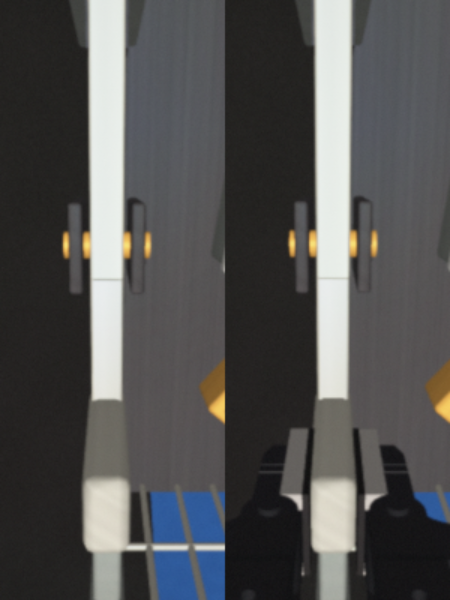

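The moment balances most of the vertical force, so this is the pinch resisting turning and the bar isn't on the pad yet. I'll turn the tool with the latch instead, so that the force I feel comes only from the latch.

Emit:
carry_out(
  deltas=[0, 0.6, 0, 0.0002, -0.0002, 0, 1, 0, 0.6, 0, 0.0002, -0.0002, 0, 1, 0, 0.7, 0, 0.0002, 0, 0, 1, 0, 0, 0, 0, 0, 0, 1],
)

```text
clock: 7.0
eef_pos: [569.9, -11.7, 172.8]
tool_rot: [3.141, -0.033, 1.499]
force: [-1.6, -0.4, 4.0]
width: 11.1
gripper_force: 59.7
```

```bash
cat > f.py <<'E'
from h import *
s=ctrl.read_state(); F,T=np.array(s["force"]),np.array(s["torque"])
from scipy.spatial.transform import Rotation as Ro
R=Ro.from_euler("xyz",s["tool_rot"]).as_matrix()
G=np.array([562.86,-110.76,150])  # hinge
print("t",round(s["clock"],2),"pos",s["eef_pos"].round(2) if hasattr(s["eef_pos"],"round") else s["eef_pos"],"tilt(deg)",np.degrees(np.arcsin(R[:2,2].dot(R[:2,0]/np.linalg.norm(R[:2,0])))).round(2),"F",F.round(1),"T",T.round(2))
print("F tool",(R.T@F).round(1))
r=-200*R[:,2]  # sensor ref about 200 above TCP (estimate)
ref=np.array(s["eef_pos"])+r
Y=np.array([R[0,0],R[1,0],0]);Y/=np.linalg.norm(Y);X=np.cross(Y,[0,0,1.])
piv=G+160*Y
M=T*1000+np.cross(ref-piv,F)
print("lever N (incl 1N weight)",(-(M@X)/60).round(1), "gate deg",np.degrees(np.arctan2(-(s["eef_pos"][0]-G[0]),s["eef_pos"][1]-G[1])).round(2))
E
python3 f.py
```

```text
t 7.0 pos [569.94 -11.68 172.81] tilt(deg) 1.92 F [-1.6 -0.4  4. ] T [0.09 0.31 0.02]
F tool [-0.3 -1.5 -4. ]
lever N (incl 1N weight) 1.7 gate deg -4.09
```

Emit:
carry_out(
  deltas=[0, 0.6, 0, -0.00025, 0, 0.00063, 1, 0, 0.6, 0, -0.00025, 0, 0.00063, 1, 0, 0.6, 0, -0.00025, 0, 0.00063, 1, 0, 0, 0, 0, 0, 0, 1],
)

```text
clock: 7.5
eef_pos: [569.9, -12.4, 170.9]
tool_rot: [3.141, -0.065, 1.499]
force: [-2.2, 0.7, 4.2]
width: 11.0
gripper_force: 59.7
```

```bash
python3 f.py
```

```text
t 7.5 pos [569.89 -12.36 170.91] tilt(deg) 3.73 F [-2.2  0.7  4.2] T [-0.03  0.24 -0.02]
F tool [ 0.8 -2.2 -4.1]
lever N (incl 1N weight) 7.8 gate deg -4.08
```

Emit:
carry_out(
  deltas=[0, 0.6, 0, -0.00025, 0, 0.00063, 1, 0, 0, 0, 0, 0, 0, 1],
)

```text
clock: 7.75
eef_pos: [569.8, -12.6, 170.3]
tool_rot: [3.141, -0.075, 1.499]
force: [-1.0, -1.3, 4.0]
width: 11.2
gripper_force: 59.8
```

```bash
python3 f.py
```

```text
t 7.75 pos [569.83 -12.58 170.27] tilt(deg) 4.32 F [-1.  -1.3  4. ] T [-0.09  0.2   0.  ]
F tool [-1.1 -0.9 -4.1]
lever N (incl 1N weight) 1.7 gate deg -4.06
```

Emit:
carry_out(
  deltas=[0, 0.5, 0, -0.0002, 0, 0.0005, 1, 0, 0, 0, 0, 0, 0, 1],
)

```text
clock: 8.0
eef_pos: [569.8, -12.7, 169.8]
tool_rot: [3.141, -0.084, 1.5]
force: [-0.4, -2.2, 3.9]
width: 10.8
gripper_force: 59.7
```

Emit:
carry_out(
  deltas=[0, 0.5, 0, -0.0002, 0, 0.0005, 1, 0, 0, 0, 0, 0, 0, 1],
)

```text
clock: 8.25
eef_pos: [569.8, -12.9, 169.2]
tool_rot: [3.141, -0.093, 1.5]
force: [-0.5, -2.0, 4.4]
width: 11.4
gripper_force: 59.7
```

Emit:
carry_out(
  deltas=[0, 0.5, 0, -0.0002, 0, 0.0005, 1, 0, 0, 0, 0, 0, 0, 1],
)

```text
clock: 8.5
eef_pos: [569.8, -13.0, 168.7]
tool_rot: [3.141, -0.102, 1.5]
force: [-0.4, -1.3, 4.6]
width: 10.9
gripper_force: 59.7
```

Emit:
carry_out(
  deltas=[0, 0.5, 0, -0.0002, 0, 0.0005, 1, 0, 0, 0, 0, 0, 0, 1],
)

```text
clock: 8.75
eef_pos: [569.8, -13.2, 168.2]
tool_rot: [3.141, -0.11, 1.499]
force: [-0.0, -1.9, 3.7]
width: 10.9
gripper_force: 59.7
```

Emit:
carry_out(
  deltas=[0, 0.5, 0, -0.0002, 0, 0.0005, 1, 0, 0, 0, 0, 0, 0, 1],
)

```text
clock: 9.0
eef_pos: [569.7, -13.4, 167.7]
tool_rot: [3.141, -0.119, 1.499]
force: [-0.1, -2.3, 4.6]
width: 11.1
gripper_force: 59.7
```

Emit:
carry_out(
  deltas=[0, 0.5, 0, -0.0002, 0, 0.0005, 1, 0, 0, 0, 0, 0, 0, 1],
)

```text
clock: 9.25
eef_pos: [569.7, -13.5, 167.1]
tool_rot: [3.141, -0.128, 1.499]
force: [0.1, -2.9, 3.7]
width: 11.1
gripper_force: 59.7
```

Emit:
carry_out(
  deltas=[0, 0.5, 0, -0.0002, 0, 0.0005, 1, 0, 0, 0, 0, 0, 0, 1],
)

```text
clock: 9.5
eef_pos: [569.7, -13.6, 166.6]
tool_rot: [3.141, -0.136, 1.499]
force: [0.1, -2.3, 3.4]
width: 11.2
gripper_force: 59.7
```

Emit:
carry_out(
  deltas=[0, 0.5, 0, -0.0002, 0, 0.0005, 1, 0, 0, 0, 0, 0, 0, 1],
)

```text
clock: 9.75
eef_pos: [569.6, -13.7, 166.1]
tool_rot: [3.142, -0.145, 1.5]
force: [0.8, -2.2, 4.2]
width: 11.2
gripper_force: 59.7
```

Emit:
carry_out(
  deltas=[0, 0.5, 0, -0.0002, 0, 0.0005, 1, 0, 0, 0, 0, 0, 0, 1],
)

```text
clock: 10.0
eef_pos: [569.6, -13.9, 165.5]
tool_rot: [3.142, -0.154, 1.499]
force: [-0.1, -3.5, 4.1]
width: 11.2
gripper_force: 59.7
```

Emit:
carry_out(
  deltas=[0, 0.5, 0, -0.0003, 0, 0.0005, 1, 0, 0, 0, 0, 0, 0, 1],
)

```text
clock: 10.25
eef_pos: [569.6, -14.0, 165.0]
tool_rot: [-3.142, -0.163, 1.5]
force: [0.9, -3.9, 3.3]
width: 10.8
gripper_force: 59.7
```

```bash
python3 f.py
```

```text
t 10.25 pos [569.58 -14.03 164.99] tilt(deg) 9.32 F [ 0.9 -3.9  3.3] T [-0.57 -0.11 -0.02]
F tool [-3.2  1.1 -3.9]
lever N (incl 1N weight) 1.2 gate deg -3.98
```

Emit:
carry_out(
  deltas=[0, 0.5, 0, -0.0004, 0, 0.0005, 1, 0, 0, 0, 0, 0, 0, 1],
)

```text
clock: 10.5
eef_pos: [569.6, -14.2, 164.5]
tool_rot: [3.142, -0.172, 1.5]
force: [0.1, -3.1, 2.7]
width: 11.2
gripper_force: 59.7
```

Emit:
carry_out(
  deltas=[0, 0.5, 0, -0.0004, 0, 0.0005, 1, 0, 0, 0, 0, 0, 0, 1],
)

```text
clock: 10.75
eef_pos: [569.5, -14.3, 163.9]
tool_rot: [-3.141, -0.181, 1.5]
force: [-0.2, -1.5, 2.8]
width: 11.1
gripper_force: 59.6
```

Emit:
carry_out(
  deltas=[0, 0.5, 0, -0.0003, 0, 0.0005, 1, 0, 0, 0, 0, 0, 0, 1],
)

```text
clock: 11.0
eef_pos: [569.5, -14.4, 163.3]
tool_rot: [-3.141, -0.189, 1.5]
force: [-0.5, -0.7, 1.7]
width: 11.2
gripper_force: 59.5
```

Emit:
carry_out(
  deltas=[0, 0.5, 0, -0.0003, 0, 0.0005, 1, 0, 0, 0, 0, 0, 0, 1],
)

```text
clock: 11.25
eef_pos: [569.5, -14.6, 162.8]
tool_rot: [-3.141, -0.198, 1.5]
force: [0.7, 0.3, 1.7]
width: 11.3
gripper_force: 59.4
```

Emit:
carry_out(
  deltas=[0, 0.5, 0, -0.0002, 0, 0.0005, 1, 0, 0, 0, 0, 0, 0, 1],
)

```text
clock: 11.5
eef_pos: [569.5, -14.7, 162.3]
tool_rot: [-3.141, -0.207, 1.5]
force: [0.0, 0.7, 2.2]
width: 11.2
gripper_force: 59.3
```

Emit:
carry_out(
  deltas=[0, 0.5, 0, -0.0002, 0, 0.0005, 1, 0, 0, 0, 0, 0, 0, 1],
)

```text
clock: 11.75
eef_pos: [569.4, -14.8, 161.7]
tool_rot: [-3.141, -0.216, 1.5]
force: [0.7, 0.8, -0.0]
width: 11.0
gripper_force: 59.3
```

```bash
python3 f.py
```

```text
t 11.75 pos [569.45 -14.77 161.71] tilt(deg) 12.35 F [ 0.7  0.8 -0. ] T [ 0.17 -0.15  0.02]
F tool [0.9 0.7 0.2]
lever N (incl 1N weight) -0.0 gate deg -3.93
```

Emit:
carry_out(
  deltas=[0, 0, 0, 0, 0, 0, 1],
)

```text
clock: 11.88
eef_pos: [569.5, -14.7, 161.8]
tool_rot: [-3.141, -0.215, 1.5]
force: [1.1, 1.6, 0.5]
width: 10.9
gripper_force: 59.2
```

```bash
python3 f.py
```

```text
t 11.88 pos [569.46 -14.74 161.76] tilt(deg) 12.33 F [1.1 1.6 0.5] T [ 0.23 -0.2   0.01]
F tool [ 1.8  0.9 -0.1]
lever N (incl 1N weight) 2.8 gate deg -3.93
```

Emit:
carry_out(
  deltas=[0, 0.5, 0, -0.0002, 0, 0.0005, 1, 0, 0, 0, 0, 0, 0, 1],
)

```text
clock: 12.12
eef_pos: [569.4, -14.9, 161.2]
tool_rot: [-3.141, -0.224, 1.5]
force: [0.4, 2.9, 0.2]
width: 11.2
gripper_force: 59.1
```

```bash
python3 f.py
```

```text
t 12.12 pos [569.43 -14.88 161.21] tilt(deg) 12.85 F [0.4 2.9 0.2] T [ 0.35 -0.2   0.08]
F tool [2.9 0.2 0.5]
lever N (incl 1N weight) 4.5 gate deg -3.92
```

```bash
cat > g.py <<'E'
from h import *
from scipy.spatial.transform import Rotation as Ro
G=np.array([562.86,-110.76,150]); L=[]
for i in range(8):
    ctrl.get_image("top"); s=ctrl.read_state()
    F,T,p=map(np.array,(s["force"],s["torque"],s["eef_pos"])); R=Ro.from_euler("xyz",s["tool_rot"]).as_matrix()
    Y=np.array([R[0,0],R[1,0],0]);Y/=np.linalg.norm(Y);X=np.cross(Y,[0,0,1.])
    M=T*1000+np.cross(p-200*R[:,2]-G-160*Y,F); L.append([*F,-(M@X)/60])
print(s["clock"],p.round(2),"mean Fxyz, lever:",np.mean(L,0).round(2),"sd",np.std(L,0).round(1))
E
python3 g.py
```

```text
12.525 [569.41 -14.87 161.23] mean Fxyz, lever: [ 0.64  3.36 -0.14  4.06] sd [0.4 0.3 0.4 1.8]
```

Emit:
carry_out(
  deltas=[0, 0.4, 0, 0.0001, 0, 0.0004, 1, 0, 0, 0, 0, 0, 0, 1],
)

```text
clock: 12.78
eef_pos: [569.4, -15.0, 160.8]
tool_rot: [-3.141, -0.231, 1.5]
force: [0.5, 3.9, -0.6]
width: 10.8
gripper_force: 59.0
```

```bash
python3 g.py
```

```text
13.175 [569.42 -14.93 160.86] mean Fxyz, lever: [ 0.83  3.92 -0.94  3.46] sd [0.3 0.3 0.3 1.1]
```

Emit:
carry_out(
  deltas=[0, 0.4, 0, 0.0001, 0, 0.0005, 1, 0, 0, 0, 0, 0, 0, 1],
)

```text
clock: 13.42
eef_pos: [569.4, -15.0, 160.4]
tool_rot: [-3.141, -0.238, 1.499]
force: [-0.2, 4.4, -0.2]
width: 11.1
gripper_force: 59.0
```

```bash
python3 g.py
```

```text
13.825 [569.45 -14.98 160.39] mean Fxyz, lever: [ 0.04  3.16 -0.41  3.58] sd [0.3 0.8 0.5 2.7]
```

Emit:
carry_out(
  deltas=[0, 0.4, 0, 0.0001, 0, 0.0005, 1, 0, 0, 0, 0, 0, 0, 1],
)

```text
clock: 14.08
eef_pos: [569.6, -15.1, 159.9]
tool_rot: [-3.142, -0.244, 1.499]
force: [-0.4, 1.9, 0.4]
width: 11.0
gripper_force: 59.1
```

```bash
python3 g.py
```

```text
14.475 [569.54 -15.04 159.95] mean Fxyz, lever: [-0.09  1.03  0.9   5.01] sd [0.4 0.7 0.3 1.6]
```

Emit:
carry_out(
  deltas=[0, 0.3, 0, 0, 0, 0.0003, 1, 0, 0, 0, 0, 0, 0, 1],
)

```text
clock: 14.72
eef_pos: [569.6, -15.1, 159.6]
tool_rot: [3.142, -0.249, 1.499]
force: [-0.4, -0.5, 1.4]
width: 11.0
gripper_force: 59.3
```

```bash
python3 g.py
```

```text
15.125 [569.59 -15.06 159.65] mean Fxyz, lever: [-0.49 -1.21  1.98  7.23] sd [0.6 0.5 0.4 0.5]
```

Emit:
carry_out(
  deltas=[0, 0.2, 0, 0, 0, 0.0002, 1, 0, 0, 0, 0, 0, 0, 1],
)

```text
clock: 15.38
eef_pos: [569.6, -15.1, 159.4]
tool_rot: [3.141, -0.253, 1.499]
force: [-0.3, -3.8, 2.4]
width: 10.8
gripper_force: 59.5
```

```bash
python3 g.py
```

```text
15.775 [569.57 -15.04 159.45] mean Fxyz, lever: [-0.82 -4.11  2.5   6.96] sd [0.4 0.9 0.5 2.6]
```

Emit:
carry_out(
  deltas=[0, 0, 0, -0.0003, 0, 0.0001, 1, 0, 0, 0, 0, 0, 0, 1],
)

```text
clock: 16.02
eef_pos: [569.6, -15.1, 159.4]
tool_rot: [3.141, -0.253, 1.5]
force: [0.3, -5.4, 2.8]
width: 11.4
gripper_force: 59.6
```

```bash
sed -i 's/range(8)/range(16)/' g.py; python3 g.py
```

```text
16.825 [569.58 -15.07 159.37] mean Fxyz, lever: [-0.89 -4.99  3.36  6.94] sd [0.5 0.5 0.5 1.9]
```

Emit:
carry_out(
  deltas=[0, 0.3, 0, -0.0001, 0, 0.0003, 1, 0, 0, 0, 0, 0, 0, 1],
)

```text
clock: 17.08
eef_pos: [569.6, -15.1, 159.1]
tool_rot: [3.141, -0.258, 1.499]
force: [-0.9, -5.4, 3.1]
width: 11.2
gripper_force: 59.8
```

```bash
sed -i 's/range(16)/range(12)/' g.py; python3 g.py; python3 f.py
```

```text
17.675 [569.6  -15.12 159.03] mean Fxyz, lever: [-0.84 -5.23  3.62  7.84] sd [0.4 0.4 0.5 1.6]
t 17.68 pos [569.6  -15.12 159.03] tilt(deg) 14.78 F [-0.8 -5.1  3.3] T [-1.13  0.11  0.01]
F tool [-4.1 -0.4 -4.5]
lever N (incl 1N weight) 8.0 gate deg -4.03
```

The lever force has risen about 4 N above its baseline and is still climbing slowly. I'll try a very small pull, about 2 mm at the paddle, where touching the lip would show as only a few N.

Emit:
carry_out(
  deltas=[0.07, 0, -0.28, 0, -0.0005, 0, 1, 0.07, 0, -0.28, 0, -0.0005, 0, 1, 0.07, 0, -0.28, 0, -0.0004, 0, 1, 0, 0, 0, 0, 0, 0, 1],
)

```text
clock: 18.18
eef_pos: [568.2, -15.0, 159.1]
tool_rot: [3.141, -0.258, 1.515]
force: [-1.1, -5.4, 2.5]
width: 11.0
gripper_force: 59.8
```

Emit:
carry_out(
  deltas=[0.07, 0, -0.28, 0, -0.0005, 0, 1, 0, 0, 0, 0, 0, 0, 1],
)

```text
clock: 18.42
eef_pos: [567.8, -15.0, 159.1]
tool_rot: [3.141, -0.258, 1.52]
force: [-0.3, -5.1, 3.3]
width: 10.9
gripper_force: 59.8
```

Emit:
carry_out(
  deltas=[0.07, 0, -0.28, 0, -0.0004, 0, 1, 0, 0, 0, 0, 0, 0, 1],
)

```text
clock: 18.68
eef_pos: [567.3, -15.0, 159.0]
tool_rot: [3.141, -0.258, 1.525]
force: [-1.8, -5.5, 3.5]
width: 11.2
gripper_force: 59.8
```

```bash
python3 g.py
```

```text
19.275 [567.33 -14.99 159.05] mean Fxyz, lever: [-1.1  -4.92  3.66  8.53] sd [0.5 0.4 0.4 1.8]
```

Paddle displacement is 2.3 mm, so the bar end has moved 5.8 mm against a lip gap of 3.5 mm with no resistance: the bar is clear. I'll carry on along the hinge arc with the lever held down.

Emit:
carry_out(
  deltas=[0.25, 0, -0.97, 0, -0.0017, 0, 1, 0.25, 0, -0.97, 0, -0.0017, 0, 1, 0.26, 0, -0.97, 0, -0.0017, 0, 1, 0.26, 0, -0.97, 0, -0.0017, 0, 1],
)

```text
clock: 19.77
eef_pos: [560.6, -14.9, 159.1]
tool_rot: [3.141, -0.258, 1.595]
force: [-0.8, -6.3, 3.4]
width: 11.0
gripper_force: 59.8
```

```bash
python3 f.py
```

```text
t 19.77 pos [560.61 -14.9  159.07] tilt(deg) 14.77 F [-0.8 -6.3  3.4] T [-1.11  0.14 -0.1 ]
F tool [-5.2 -1.  -4.9]
lever N (incl 1N weight) 3.9 gate deg 1.34
```

Emit:
carry_out(
  deltas=[0.25, 0, -0.97, -0.0001, -0.0017, 0, 1, 0.26, 0, -0.97, -0.0001, -0.0017, 0, 1, 0.26, 0, -0.97, -0.0001, -0.0017, 0, 1, 0.26, 0, -0.97, -0.0001, -0.0017, 0, 1, 0.26, 0, -0.97, 0, -0.0017, 0, 1, 0, 0, 0, 0, 0, 0, 1],
)

```text
clock: 20.52
eef_pos: [551.9, -15.5, 159.0]
tool_rot: [3.141, -0.258, 1.684]
force: [-1.0, -5.6, 3.6]
width: 11.4
gripper_force: 59.9
```

```bash
python3 g.py
```

```text
21.125 [551.97 -15.49 158.97] mean Fxyz, lever: [-0.73 -5.38  4.06  6.7 ] sd [0.4 0.5 0.4 2.2]
```

Emit:
carry_out(
  deltas=[0, -1.8, 0, 0.00076, 0, -0.0019, 1, 0, -1.9, 0, 0.00076, 0, -0.0019, 1, 0, -1.9, 0, 0.00076, 0, -0.0019, 1, 0, -1.9, 0, 0.00076, 0, -0.0019, 1, 0, -1.9, 0, 0.00076, 0, -0.0019, 1, 0, -1.9, 0, 0.00076, 0, -0.0019, 1, 0, -1.8, 0, 0.00076, 0, -0.0019, 1, 0, 0, 0, 0, 0, 0, 1],
)

```text
clock: 22.12
eef_pos: [551.5, -11.8, 173.2]
tool_rot: [3.141, -0.027, 1.685]
force: [0.6, -5.2, 4.9]
width: 10.9
gripper_force: 59.9
```

```bash
python3 f.py
```

```text
t 22.12 pos [551.46 -11.82 173.22] tilt(deg) 1.57 F [ 0.6 -5.2  4.9] T [-0.75  0.02 -0.03]
F tool [-5. -0. -5.]
lever N (incl 1N weight) -1.5 gate deg 6.57
```

Emit:
carry_out(
  deltas=[0, -0.8, 0, 0.0001, 0, -0.0008, 1, 0, -0.7, 0, 0.0001, 0, -0.0008, 1, 0, 0, 0, 0, 0, 0, 1],
)

```text
clock: 22.5
eef_pos: [551.5, -11.3, 174.6]
tool_rot: [3.141, -0.003, 1.684]
force: [-0.9, -1.9, 4.7]
width: 10.8
gripper_force: 59.8
```

```bash
python3 f.py
```

```text
t 22.5 pos [551.47 -11.3  174.59] tilt(deg) 0.18 F [-0.9 -1.9  4.7] T [-0.38  0.08 -0.04]
F tool [-1.8 -1.1 -4.7]
lever N (incl 1N weight) 4.2 gate deg 6.53
```

Emit:
carry_out(
  deltas=[0, 0, -1, 0, -0.0017, 0, 1, 0, 0, -2, -6e-05, -0.0035, 0, 1, 0, 0, -2, -6e-05, -0.0035, 0, 1, 0, 0, -2, -6e-05, -0.0035, 0, 1, 0, 0, -2, -6e-05, -0.0035, 0, 1, 0, 0, -2, -6e-05, -0.0035, 0, 1, 0, 0, -2, -6e-05, -0.0035, 0, 1, 0, 0, -2, -6e-05, -0.0035, 0, 1],
)

```text
clock: 23.5
eef_pos: [526.0, -17.6, 174.5]
tool_rot: [3.14, -0.004, 1.946]
force: [-0.2, -1.6, 5.6]
width: 10.9
gripper_force: 59.9
```

```bash
python3 f.py
```

```text
t 23.5 pos [526.03 -17.62 174.5 ] tilt(deg) 0.23 F [-0.2 -1.6  5.6] T [-0.22  0.15 -0.13]
F tool [-1.4 -0.8 -5.6]
lever N (incl 1N weight) 2.8 gate deg 21.57
```

Emit:
carry_out(
  deltas=[0, 0, -2, -6e-05, -0.0035, 0, 1, 0, 0, -2, -6e-05, -0.0035, 0, 1, 0, 0, -2, -6e-05, -0.0035, 0, 1, 0, 0, -2, -6e-05, -0.0035, 0, 1, 0, 0, -2, -6e-05, -0.0035, 0, 1, 0, 0, -2, -6e-05, -0.0035, 0, 1, 0, 0, -2, -6e-05, -0.0035, 0, 1, 0, 0, -2, -6e-05, -0.0035, 0, 1, 0, 0, -2, -6e-05, -0.0035, 0, 1, 0, 0, -2, -6e-05, -0.0035, 0, 1, 0, 0, -2, -6e-05, -0.0035, 0, 1, 0, 0, -2, -6e-05, -0.0035, 0, 1],
)

```text
clock: 25.0
eef_pos: [491.1, -40.6, 174.5]
tool_rot: [3.139, -0.003, 2.365]
force: [-0.4, -1.5, 5.6]
width: 11.1
gripper_force: 60.0
```

```bash
python3 f.py
```

```text
t 25.0 pos [491.11 -40.59 174.47] tilt(deg) 0.19 F [-0.4 -1.5  5.6] T [-0.25  0.31 -0.17]
F tool [-0.7 -1.3 -5.6]
lever N (incl 1N weight) 2.1 gate deg 45.64
```

Gate at about 49.7°. Another 25° to go, with a slow-down at the end.

Emit:
carry_out(
  deltas=[0, 0, -2, -6e-05, -0.0035, 0, 1, 0, 0, -2, -6e-05, -0.0035, 0, 1, 0, 0, -2, -6e-05, -0.0035, 0, 1, 0, 0, -2, -6e-05, -0.0035, 0, 1, 0, 0, -2, -6e-05, -0.0035, 0, 1, 0, 0, -2, -6e-05, -0.0035, 0, 1, 0, 0, -2, -6e-05, -0.0035, 0, 1, 0, 0, -2, -6e-05, -0.0035, 0, 1, 0, 0, -2, -6e-05, -0.0035, 0, 1, 0, 0, -2, -6e-05, -0.0035, 0, 1, 0, 0, -2, -6e-05, -0.0035, 0, 1, 0, 0, -2, -6e-05, -0.0035, 0, 1],
)

```text
clock: 26.5
eef_pos: [468.5, -75.8, 174.4]
tool_rot: [3.138, -0.002, 2.784]
force: [-0.2, -1.2, 7.9]
width: 11.1
gripper_force: 60.2
```

Emit:
carry_out(
  deltas=[0, 0, -1.5, -4e-05, -0.0026, 0, 1, 0, 0, -1, 0, -0.0017, 0, 1, 0, 0, -0.5, 0, -0.0009, 0, 1, 0, 0, 0, 0, 0, 0, 1, 0, 0, 0, 0, 0, 0, 1],
)

```text
clock: 27.12
eef_pos: [466.8, -80.8, 174.4]
tool_rot: [3.138, -0.002, 2.835]
force: [-0.4, -1.4, 7.3]
width: 10.9
gripper_force: 60.3
```

```bash
python3 f.py
```

```text
t 27.12 pos [466.79 -80.81 174.43] tilt(deg) 0.12 F [-0.4 -1.4  7.3] T [-0.33  0.58 -0.15]
F tool [ 0.  -1.5 -7.3]
lever N (incl 1N weight) -0.2 gate deg 72.69
```

Gate at about 76°. Easing the load, opening slowly, then straight up.

Emit:
carry_out(
  deltas=[0, 0, 0, 0, 0, -0.0005, 1, 0, 0, 0, 0, 0, 0, 0.6, 0, 0, 0, 0, 0, 0, 0.4, 0, 0, 0, 0, 0, 0, 0.2, 0, 0, 0, 0, 0, 0, 0, 0, 0, 0, 0, 0, 0, -0.2, 0, 0, 0, 0, 0, 0, -0.2, 0, 0, 0, 0, 0, 0, -0.2],
)

```text
clock: 28.12
eef_pos: [467.2, -81.4, 174.7]
tool_rot: [3.138, -0.001, 2.834]
force: [-0.1, 0.4, 0.2]
width: 51.0
gripper_force: 0.0
```

Emit:
carry_out(
  deltas=[0, 0, 0, 0, 0, -0.005, -0.2, 0, 0, 0, 0, 0, -0.01, -0.2, 0, 0, 0, 0, 0, -0.02, -0.2, 0, 0, 0, 0, 0, -0.03, -0.2, 0, 0, 0, 0, 0, -0.03, -0.2, 0, 0, 0, 0, 0, -0.03, -0.2, 0, 0, 0, 0, 0, -0.02, -0.2, 0, 0, 0, 0, 0, 0, -0.2],
)

```text
clock: 29.12
eef_pos: [468.2, -81.8, 321.5]
tool_rot: [3.138, 0.003, 2.834]
force: [-1.0, 0.5, -0.9]
width: 51.3
gripper_force: 0.0
```

Run:
```python
from h import *
im=ctrl.get_image("wrist"); im2=ctrl.get_image("scene")
cv2.imwrite("pics/w4.png",np.vstack([cv2.resize(im,(400,300)),cv2.resize(im2[150:330,220:460],(400,300),interpolation=cv2.INTER_CUBIC)])[:,:,::-1])
s=ctrl.read_state(); print(s["clock"],s["eef_pos"],s["force"])
```

```text
29.225 [466.84335295 -82.02321987 319.54467193] [ 0.50727023 -0.34572567  0.28097052]
```

View pics/w4.png

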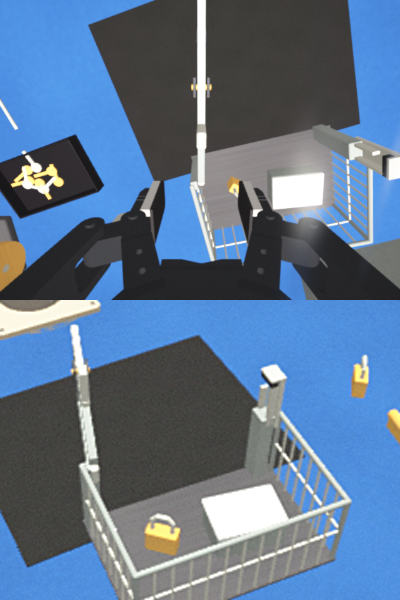

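The gate stands open at about 76° with the bar level, the gripper is clear, and the other things look undisturbed. Handing in.

```bash
python3 -c "
from cell import ctrl
print(ctrl.finish_job())"
```

```text
the job is handed in; nothing more can be done
None
```

The gate is open about 76° and released, with the bar back level and the gripper clear, and the job is handed in at about 29 s; I never felt the hood's pad for certain, but the bar came out past the lip with no resistance.

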